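Seat the cup carrier and hold the snap ring spread at its groove

ROBOT

A 6-joint arm with a two-finger parallel gripper is mounted at the origin on the work surface. World frame = base frame: x ahead of the robot, y to its left, z up, the work surface at z = 0. Lengths are in m, angles in rad, forces in N, time in s.
With the tool pointing down it reaches from about 0.375 to 0.975 m from the base axis. Payload 3.8 kg.
Tool frame: the origin (TCP) lies at the very end of the fingers, on their centre line; the grasp point (between the pads) lies 19 mm behind it; z points along the fingers, y is the direction in which the jaws open and shut (so a half turn about z gives the same grasp; the last joint's range is limited). The gripper opens to 85 mm and grips with 20 to 120 N. Pads are 22 mm wide; open, the fingers measure 114 mm over their backs; the gripper's body (76 mm by 85 mm) begins 54 mm behind the grasp point. The pads swing forward as they close: fully open they stand 13 mm farther back than shut.
Start: joints at [-1.151, 0.264, 1.604, -0, 1.274, -0.037], TCP at [0.298, -0.606, 0.231] pointing down, gripper open.
Joint ranges: [-2.63, 2.63], [-0.94, 2.18], [0.31, 2.57], [-1.31, 4.45], [0, 2.66], [-2.55, 2.55]. Speed limits (rad/s): [2.57, 2.57, 3.14, 3.14, 3.14, 3.14].

INTERFACE

Orientations are given as a rotation vector (axis times angle).
In Python, from workcell import bot gives the robot as it stands.
- The arm moves only by the tool jog_arm, never from a script. Its argument "plan" is a list of rows, each an object of numbers: "claw": the closure, from 0 (fully open) to 1 (shut); "x", "y", "z": the shift along the tool's x, y, z in m; "turn": the turn about the tool's z in degrees. In form: [{"claw": .., "x": .., "y": .., "z": .., "turn": ..}, ...]. A call has 1 to 10 rows; each row shifts and turns the commanded pose from where the row before left it, along the tool's axes as they then stand; what a row does not reach is not made up. A row lasts 1/8 s, in which the tool goes at most 62.5 mm and 10.7 degrees, less where a joint would pass 70% of its speed; a pose out of reach is approached as far as the arm can. A call is refused whole if a number of a shift passes 0.0625 or a number of a turn 10.7, either way. A call with a gripper value outside its range is refused whole. The fingers move at their own pace and stop on an object; "newtons" is the grip in N (left out, the last holds). Time passes only in rows, so rows that do not move let the fingers close. It gives the time, the measured TCP pose, the force and the opening at its end, in the units of the state.
- bot.read_state(): the state, without advancing time (a new reading comes with each control period).
- bot.read_camera(name): name is "scene" or "top"; returns the picture (400x640x3 uint8, red, green, blue); there is no depth.
- bot.camera_params(name): a dict with "fx", "fy", "cx", "cy" (pixels), "D" ([k1, k2, p1, p2, k3] as OpenCV has them; the pictures are not rectified), "world_to_cam" (4x4, takes a point from world to camera coordinates). Camera axes: x right, y up, looking along -z (the intrinsics and any distortion apply to the point x, -y, -z); pixel columns grow to the right and rows downward; lengths in m; the calibration is good to about 2 mm. A picture is of the moment at which its call begins. camera_params takes no time and is no camera call.
- bot.finish_job(): hands the job in, once; it reports no verdict.
The state is a dict: "time": time; "q": joint angles; "joint_vel": joint speeds; "joint_torque": joint torques, N m; "tool_pos": TCP position; "tcp_rot": TCP orientation; "wrist_force": force on the tool from outside, world axes, zero at the start; "torque": the same for the moment, N m; "width": opening from 0.0 (shut) to 1.0 (fully open).
Only numpy, scipy, OpenCV 4.12 (cv2) and the standard library are available. Lean on these libraries where they do the work, as an engineer would, in place of code of your own. Each camera call takes 0.05 s, during which the arm holds its last target. There are 200 camera calls.

TASK

Seat the cup carrier fully home on the mixer: its collar over the axle stub, both alignment pegs through its two small holes, plate flat on the housing; let go of it. Then take the spreading pliers out of their rest by the handles, squeeze them to their stop so that the snap ring on their tips opens wide, bring the open ring centred over the axle stub and slide it down from above until it is level with the groove. Finish there, still holding the squeezed pliers upright, with the ring open round the groove and resting on nothing; leave everything else on the bench where it is.

Things in the scene. Friction and masses are not known exactly. Their poses are not given: they have to be found in the camera images.
- mixer: Mixer base, fixed: white housing 150 x 120 x 45 mm (x, y, z); origin at its underside's centre, z up. A steel axle stub, 32 mm in diameter, rises from the middle of its top to 104.5 mm above the bench; its last 7 mm taper to 24 mm. Two steel pegs, 8 mm in diameter and 14 mm tall with tapered tops, stand on the top at x = +50 and -50 mm, y = 0.
- seat (a point): Centre of the flat top of the mixer's housing, on the axle's axis, 45 mm above the bench; x along the line of the two pegs, z up.
- groove (a point): Centre of the groove in the axle stub, on its axis, 46 mm above the housing's top and 13.5 mm below the axle's tip. The groove is 7 mm high and 26 mm in diameter; its middle is 8 mm above the collar of the seated carrier.
- carrier_mid (a point): Cup carrier, loose, 240 to 390 g: aluminium plate 130 x 84 x 8 mm (x, y, z) with an upright round collar in its middle (outside 56 mm, top 38 mm above the underside); grasp it across the collar, best closing along y. The bore clears the axle by 2 mm all round. Point: on the bore's axis, 19 mm above the underside, so 19 mm above seat when seated.
- carrier: The same carrier, origin at its underside's centre. Two 12 mm through holes at x = +50 and -50 mm, y = 0 take the pegs; a half turn fits as well. Four white cups, 16 mm in diameter and 14 mm tall, stand on the plate at x = +-50, y = +-29 mm; the plate is free on both sides of the collar along y.
- rest: Fork rest, fixed: two aluminium uprights on a black foot 100 x 110 x 10 mm; origin at its underside's centre. The uprights at y = +39 and -39 mm carry the pliers' cross bar between small lips (85 mm tall over all). Lift the pliers straight up by at least 60 mm to bring the ring clear of it.
- pliers_grip (a point): Spreading pliers, 220 g, upright in the rest, tips down. Point: midway between the two rubber handles at grip height, 133 mm above the bench at the start; z up, y from handle to handle, x towards the ring. Here they measure 48 mm over the outsides at rest, 29 mm squeezed (faces then upright and parallel). Handles are 16 mm wide (x) and end 22 mm above this point, 57 mm over the outsides at rest.
- pliers: Pivot block of the pliers, origin 48 mm below pliers_grip, same axes; cross bar 14 x 90 x 12 mm. Squeezing the handles spreads tips and ring: each handle needs about 5 N to start, 11 N at the stop; a 30 to 50 N grip keeps them at the stop. The ring stays on the tips and closes again when the handles are freed.
- ring_center (a point): Middle of the opening of the spread snap ring, at its half thickness: 10.4 mm from the pliers' middle along their x, 98 mm below pliers_grip, same axes. Steel ring 3 mm thick, 38 mm across; closed, 30 mm inside, too small for the axle; fully spread and with this point on the axle's axis it clears the axle by about 2 mm. Any turn about the vertical will do.
- jaw_l (a joint): Squeeze of the pliers (rad): 0 at rest with the ring closed, 0.2 at the stop with the ring fully spread; both jaws move alike.
Things that resemble listed ones, but are neither listed nor needed, are in the scene too. Leave any orange look-alike of the mixer alone.

How it is judged:
By the outcome, as a careful person would: the job done as asked, in the order asked, and still so for the second after the job is handed in, while the arm keeps its last pose, push and grip.
It also fails if it takes over 72 s, if anything falls off the work surface, if the arm or the gripper's body presses on something with over 40 N, if the wrist force passes 120 N, or if a joint passes its speed limit or range.

## Working session

There is one attempt and no reset: what is moved stays moved. The work goes in short steps, Python scripts to look and compute and a tool call to move; the robot and the scene stay as the last step left them, time stands still between calls to the robot, and variables do not carry over. Pictures are saved under pics/ and viewed, about 8 in all and at most 12, crops included, and the job is handed in when it is done.

Besides the shell and the picture viewer there is one more tool, called after ">>>" as name(argument=value, ...), one argument or row to a line, values as JSON. jog_arm: Moves the arm, as the interface text tells. Its arguments: {"type":"object","properties":{"plan":{"type":"array","items":{"type":"object","properties":{"claw":{"type":"number"},"x":{"type":"number"},"y":{"type":"number"},"z":{"type":"number"},"turn":{"type":"number"}}}},"newtons":{"type":"number"}},"required":["plan"]}

```bash
mkdir -p pics; ls; python3 - <<'E'
from workcell import bot
import cv2,numpy as np
for n in("scene","top"):
    im=bot.read_camera(n); cv2.imwrite(f"pics/{n}0.png",im[:,:,::-1]); p=bot.camera_params(n)
    print(n,[p[k] for k in("fx","fy","cx","cy","D")],np.round(p["world_to_cam"],4).tolist())
s=bot.read_state();print({k:np.round(v,4).tolist() for k,v in s.items()})
E
```

```text
pics
scene [458.92894149448625, 458.92894149448625, 325.1482946223079, 199.89674274125488, array([-0.03789954,  0.        ,  0.        ,  0.        ,  0.        ])] [[-0.0739, 0.9972, -0.0109, -0.0035], [-0.7054, -0.0445, 0.7074, 0.2829], [0.705, 0.0599, 0.7067, -1.7041], [0.0, 0.0, 0.0, 1.0]]
top [369.4911354388854, 369.4911354388854, 322.18435208867083, 198.9183083246845, array([-0.07537076,  0.        ,  0.        ,  0.        ,  0.        ])] [[-0.0031, -1.0, -0.0086, 0.043], [0.9936, -0.0041, 0.1126, -0.4765], [-0.1126, -0.0082, 0.9936, -1.0748], [0.0, 0.0, 0.0, 1.0]]
{'time': 0.1, 'q': [-1.1508, 0.2647, 1.6053, -0.0, 1.2737, -0.0369], 'joint_vel': [0.0017, -0.0009, -0.0033, 0.0008, 0.0016, 0.003], 'joint_torque': [0.0015, -51.6704, -36.859, -0.0, 0.0062, 0.0], 'tool_pos': [0.2975, -0.6052, 0.2301], 'tcp_rot': [-3.058, -0.711, 0.0006], 'wrist_force': [0.4141, -0.4933, -1.2078], 'torque': [-0.0051, -0.0207, -0.0056], 'width': 1.0025}
```

View pics/scene0.png

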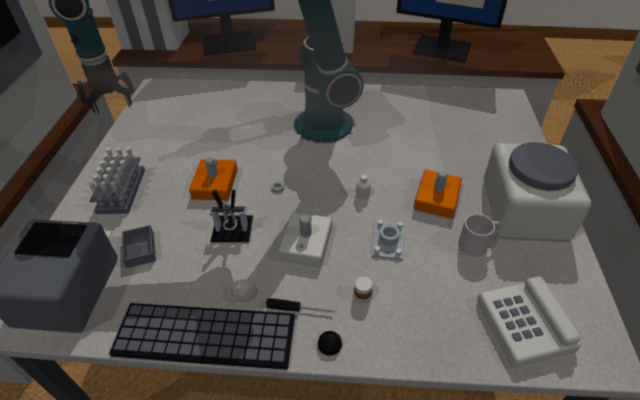

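View pics/top0.png

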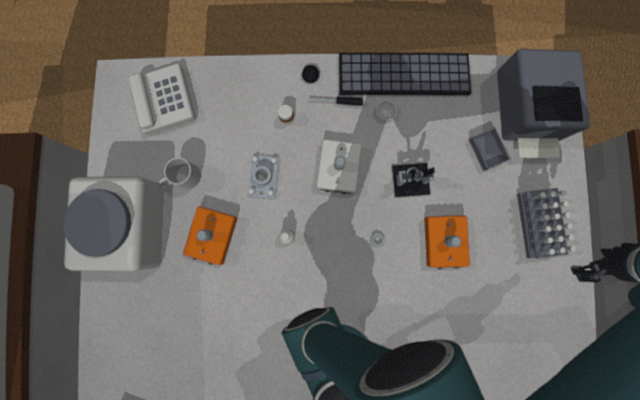

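Scene: mixer about (305,238), carrier (388,238), pliers and rest (231,215). Top: mixer (340,165), carrier (263,176), pliers (412,178). I'll enlarge these regions next.

```bash
cat > h.py <<'E'
import numpy as np,cv2
from workcell import bot
def crops(im,cs,w=66,h=66,k=4):
    out=[]
    for u,v in cs:
        c=cv2.resize(im[v-h//2:v+h//2,u-w//2:u+w//2,::-1],None,fx=k,fy=k,interpolation=cv2.INTER_CUBIC)
        for t in range(0,w,10):
            cv2.putText(c,str(u-w//2+t),(t*k,9),0,.32,(0,0,255),1); cv2.line(c,(t*k,10),(t*k,14),(0,0,255),1)
        for t in range(0,h,10):
            cv2.putText(c,str(v-h//2+t),(0,t*k+4),0,.32,(0,160,0),1)
        out.append(c)
    return np.hstack(out)
def cal(n):
    p=bot.camera_params(n);M=np.diag([1,-1,-1,1.])@p["world_to_cam"]
    K=np.array([[p["fx"],0,p["cx"]],[0,p["fy"],p["cy"]],[0,0,1]]);return K,np.array(p["D"]),M
def proj(n,X):
    K,D,M=cal(n);return cv2.projectPoints(np.array(X,float).reshape(-1,1,3),cv2.Rodrigues(M[:3,:3])[0],M[:3,3],K,D)[0][:,0]
def ray(n,uv,z):
    K,D,M=cal(n);x=cv2.undistortPoints(np.array(uv,float).reshape(-1,1,2),K,D)[:,0]
    d=np.c_[x,np.ones(len(x))]@M[:3,:3];o=-M[:3,:3].T@M[:3,3]
    return o+d*((z-o[2])/d[:,2])[:,None]
E
python3 - <<'E'
from h import *
t=cv2.imread("pics/top0.png")[:,:,::-1];s=cv2.imread("pics/scene0.png")[:,:,::-1]
cv2.imwrite("pics/c1.png",np.vstack([crops(t,[(263,176),(340,165),(412,178)]),crops(s,[(388,238),(305,238),(231,215)])]))
E
```

```text
(no output)
```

View pics/c1.png

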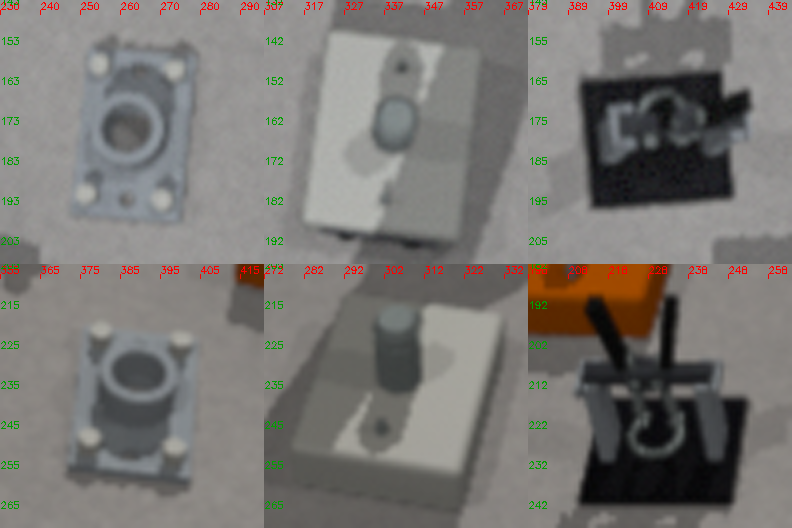

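Enlarged crops show four cups and the collar on the carrier, the mixer's corners and pegs, and the rest's foot with the ring on its +x side. Next I fit poses from picks in both views.

```bash
cat > fit.py <<'E'
from h import *
from scipy.optimize import least_squares
t=lambda o,l:[(o[0]+x/4-.375,o[1]+y/4-.375) for x,y in l]
def fit(obs,g):
    def P(p,L):
        c,s=np.cos(p[2]),np.sin(p[2]);L=np.array(L,float)
        return np.c_[p[0]+c*L[:,0]-s*L[:,1],p[1]+s*L[:,0]+c*L[:,1],L[:,2]]
    f=lambda p:np.concatenate([(proj(n,P(p,L))-uv).ravel() for n,L,uv in obs])
    r=least_squares(f,g,loss="soft_l1");return r.x,[np.round(proj(n,P(r.x,L))-uv,1).tolist() for n,L,uv in obs]
if __name__=="__main__":
    # axes assumption: carrier x ~ world x ; order of points as in image (top: up=+x,left=+y)
    cup=lambda z:[(.05,.029,z),(.05,-.029,z),(-.05,.029,z),(-.05,-.029,z),(0,0,.038)]
    ct=("top",cup(.022),t((230,143),[(99,65),(175,69),(87,193),(161,200),(131,129)]))
    k=cup(.017);cs=("scene",[k[1],k[0],k[3],k[2],k[4]],t((355,205),[(101,67),(183,76),(90,173),(174,183),(140,111)]))
    # scene: right=+y, near(bottom)=+x -> reorder
    cs=("scene",[k[3],k[2],k[1],k[0],k[4]],cs[2])
    mt=("top",[(.075,.06,.045),(.075,-.06,.045),(-.075,.06,.045),(-.075,-.06,.045),(.05,0,.057),(-.05,0,.057)],t((307,132),[(67,31),(216,52),(40,222),(191,242),(138,67),(122,195)]))
    ms=("scene",[(-.075,.06,.045),(.075,.06,.045),(.075,-.06,.045),(0,0,.1045)],t((272,205),[(239,54),(200,208),(28,186),(134,54)]))
    rt=("top",[(.05,.055,.01),(.05,-.055,.01),(-.05,-.055,.01),(-.05,.055,.01)],t((379,145),[(52,83),(192,73),(204,197),(67,208)]))
    rs=("scene",[(-.05,.055,.01),(.05,.055,.01),(.05,-.055,.01)],t((198,182),[(220,134),(204,240),(53,239)]))
    for nm,o in(("carrier",[ct,cs]),("mixer",[mt,ms]),("rest",[rt,rs])):
        for q in(o,[o[0]],[o[1]]):
            x,r=fit(q,[.5,0,0]);print(nm,np.round(x[:2],4),np.round(np.degrees(x[2]),2))
            if q is o:print(r)
E
python3 fit.py
```

```text
carrier [0.5485 0.2235] -4.99
[[[-0.1, 0.0], [-0.2, 0.5], [-0.6, 0.4], [-0.1, 0.2], [-1.3, -0.0]], [[-0.2, 0.6], [-0.7, 0.6], [-0.3, 0.7], [-0.1, 0.7], [-0.4, -1.2]]]
carrier [0.5492 0.2222] -4.68
carrier [0.5469 0.2245] -5.33
mixer [ 0.5752 -0.0076] -6.98
[[[-1.9, -0.9], [0.7, -1.6], [-1.2, 0.5], [1.6, 0.3], [-0.5, -0.6], [-0.4, 0.7]], [[0.5, -2.0], [-0.2, 0.5], [-1.2, -0.7], [-0.5, -0.0]]]
mixer [ 0.5745 -0.0087] -8.12
mixer [ 0.5762 -0.0069] -6.16
rest [ 0.5383 -0.2286] 4.19
[[[-0.5, -1.0], [-0.2, -1.1], [0.4, 0.1], [-1.1, 0.1]], [[-0.1, -0.5], [-0.0, -1.2], [-1.0, -0.8]]]
rest [ 0.5369 -0.2297] 4.31
rest [ 0.5413 -0.227 ] 4.32
```

```bash
cat > ov.py <<'E'
from h import *
def circ(r,z,x=0,y=0):
    a=np.linspace(0,2*np.pi,40);return np.c_[x+r*np.cos(a),y+r*np.sin(a),a*0+z]
def rect(a,b,z): return np.array([(a,b,z),(a,-b,z),(-a,-b,z),(-a,b,z),(a,b,z)])
def carr(z=0):
    return [c+[0,0,z] for c in [rect(.065,.042,.008),circ(.028,.038),circ(.018,.038)]+[circ(.008,.022,x,y) for x in(.05,-.05) for y in(.029,-.029)]+[circ(.006,.008,x) for x in(.05,-.05)]]
def mix(): return [rect(.075,.06,.045),circ(.012,.1045),circ(.016,.0975),circ(.016,.045)]+[circ(.004,.045,x) for x in(.05,-.05)]+[circ(.003,.059,x) for x in(.05,-.05)]
def rest():
    return [rect(.05,.055,.01),rect(.007,.045,.091)]+[circ(.019,.0365,.0104)]
def ov(im,n,models,c,w,k):
    u,v=c;o=np.array([u-w//2,v-w//2])
    I=cv2.resize(im[o[1]:o[1]+w,o[0]:o[0]+w],None,fx=k,fy=k,interpolation=cv2.INTER_CUBIC)
    for (x,y,d),cs in models:
        d=np.radians(d);R=np.array([[np.cos(d),np.sin(d),0],[-np.sin(d),np.cos(d),0],[0,0,1]])
        for L in cs:
            p=((proj(n,L@R+[x,y,0])-o+.5)*k-.5)
            cv2.polylines(I,[np.round(p*16).astype(np.int32)],False,(0,0,255),1,cv2.LINE_AA,4)
    return I
E
python3 - <<'E'
from ov import *
t=cv2.imread("pics/top0.png");s=cv2.imread("pics/scene0.png")
A=[((.5485,.2235,-5),carr())];B=[((.5752,-.0076,-7),mix())];C=[((.5383,-.2286,4.2),rest())]
f=lambda im,n,cs:np.hstack([ov(im,n,m,c,56,5)[:,:266] for m,c in zip((A,B,C),cs)])
cv2.imwrite("pics/o1.png",np.vstack([f(t,"top",[(263,176),(340,165),(412,178)]),f(s,"scene",[(388,238),(305,238),(231,217)])]))
E
```

```text
(no output)
```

View pics/o1.png

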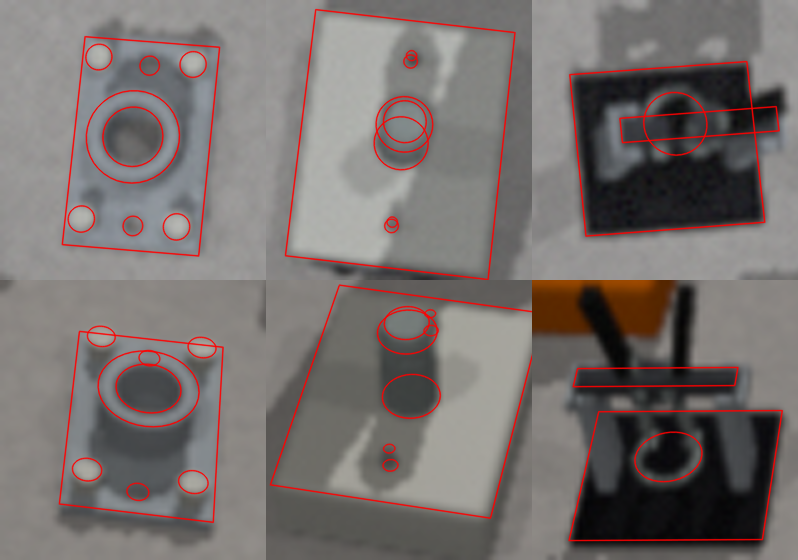

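The overlays agree with both pictures to within about 1 px, so I use these poses. Next I compute the moves.

```bash
cat > go.py <<'E'
import sys
from h import *
def plan(x,y,z,d,s=None):
    "tool-frame shift to goal; d = wanted world yaw (deg) of the jaw (tool y) axis, mod 180"
    s=s or bot.read_state();R=cv2.Rodrigues(np.array(s["tcp_rot"]))[0]
    yaw=np.degrees(np.arctan2(R[1,1],R[0,1]));dw=(d-yaw+90)%180-90
    turn=-dw # tool z down
    a=np.radians(turn);Rz=np.array([[np.cos(a),-np.sin(a),0],[np.sin(a),np.cos(a),0],[0,0,1]])
    sh=(np.array([x,y,z])-s["tool_pos"])
    print("t",round(s["time"],2),"pos",np.round(s["tool_pos"],4),"yawY",round(yaw,2),"tilt",np.round(R[:,2],4),"q6",round(s["q"][5],2),"F",np.round(s["wrist_force"],1),"w",round(s["width"],3))
    print("turn",round(turn,2),"shift after turn",np.round((R@Rz).T@sh,4))
if __name__=="__main__": plan(*map(float,sys.argv[1:5]))
E
python3 go.py .5485 .2235 .12 85
```

```text
t 0.1 pos [ 0.2975 -0.6052  0.2301] yawY -63.82 tilt [-9.0e-04  1.9e-03 -1.0e+00] q6 -0.04 F [ 0.4 -0.5 -1.2] w 1.002
turn 31.18 shift after turn [ 0.178  -0.8472  0.1114]
```

>>> jog_arm(
  plan=[
    {"claw": 0,"turn": 10.4},
    {"claw": 0,"turn": 10.4},
    {"claw": 0,"turn": 10.4},
    {"claw": 0,"x": 0.0105,"y": -0.05},
    {"claw": 0,"x": 0.0105,"y": -0.05},
    {"claw": 0,"x": 0.0105,"y": -0.05},
    {"claw": 0,"x": 0.0105,"y": -0.05},
    {"claw": 0,"x": 0.0105,"y": -0.05},
    {"claw": 0,"x": 0.0105,"y": -0.05},
    {"claw": 0,"x": 0.0105,"y": -0.05},
  ],
  newtons=60,
)

```text
schema error: expected keys claw, x, y, z, turn
```

>>> jog_arm(
  plan=[
    {"claw": 0,"x": 0.0105,"y": -0.05},
    {"claw": 0,"x": 0.0105,"y": -0.05},
    {"claw": 0,"x": 0.0105,"y": -0.05},
    {"claw": 0,"x": 0.0105,"y": -0.05},
    {"claw": 0,"x": 0.0105,"y": -0.05},
    {"claw": 0,"x": 0.0105,"y": -0.05},
    {"claw": 0,"x": 0.0105,"y": -0.05},
    {"claw": 0,"x": 0.0105,"y": -0.05},
    {"claw": 0,"x": 0.0105,"y": -0.05},
    {"claw": 0,"z": 0.05},
  ],
)

```text
schema error: expected keys claw, x, y, z, turn
```

```bash
python3 go.py .5485 .2235 .07 85
```

```text
t 0.1 pos [ 0.2975 -0.6052  0.2301] yawY -63.82 tilt [-9.0e-04  1.9e-03 -1.0e+00] q6 -0.04 F [ 0.4 -0.5 -1.2] w 1.002
turn 31.18 shift after turn [ 0.178  -0.8471  0.1614]
```

All keys are required in every row.

>>> jog_arm(
  plan=[
    {"claw": 0,"x": 0,"y": 0,"z": 0,"turn": 10.4},
    {"claw": 0,"x": 0,"y": 0,"z": 0,"turn": 10.4},
    {"claw": 0,"x": 0,"y": 0,"z": 0,"turn": 10.4},
    {"claw": 0,"x": 0.0105,"y": -0.05,"z": 0,"turn": 0},
    {"claw": 0,"x": 0.0105,"y": -0.05,"z": 0,"turn": 0},
    {"claw": 0,"x": 0.0105,"y": -0.05,"z": 0,"turn": 0},
    {"claw": 0,"x": 0.0105,"y": -0.05,"z": 0,"turn": 0},
    {"claw": 0,"x": 0.0105,"y": -0.05,"z": 0,"turn": 0},
    {"claw": 0,"x": 0.0105,"y": -0.05,"z": 0,"turn": 0},
    {"claw": 0,"x": 0.0105,"y": -0.05,"z": 0,"turn": 0},
  ],
  newtons=60,
)

```text
time: 1.35
tool_pos: [0.4016, -0.2618, 0.2309]
tcp_rot: [-3.138, 0.138, 0.0]
wrist_force: [0.8, 0.3, 0.6]
width: 1.002
```

>>> jog_arm(
  plan=[
    {"claw": 0,"x": 0.0105,"y": -0.05,"z": 0,"turn": 0},
    {"claw": 0,"x": 0.0105,"y": -0.05,"z": 0,"turn": 0},
    {"claw": 0,"x": 0.0105,"y": -0.05,"z": 0,"turn": 0},
    {"claw": 0,"x": 0.0105,"y": -0.05,"z": 0,"turn": 0},
    {"claw": 0,"x": 0.0105,"y": -0.05,"z": 0,"turn": 0},
    {"claw": 0,"x": 0.0105,"y": -0.05,"z": 0,"turn": 0},
    {"claw": 0,"x": 0.0105,"y": -0.05,"z": 0,"turn": 0},
    {"claw": 0,"x": 0.0105,"y": -0.05,"z": 0,"turn": 0},
    {"claw": 0,"x": 0.0105,"y": -0.05,"z": 0.05,"turn": 0},
    {"claw": 0,"x": 0,"y": 0,"z": 0,"turn": 0},
  ],
)

```text
time: 2.6
tool_pos: [0.5306, 0.1722, 0.1828]
tcp_rot: [3.137, -0.132, -0.013]
wrist_force: [-0.5, 0.3, -1.4]
width: 0.998
```

```bash
python3 go.py .5485 .2235 .07 85
```

```text
t 2.6 pos [0.5306 0.1722 0.1828] yawY -94.82 tilt [-0.0081 -0.0016 -1.    ] q6 1.92 F [-0.5  0.3 -1.4] w 0.998
turn 0.18 shift after turn [ 0.0143 -0.053   0.1126]
```

>>> jog_arm(
  plan=[
    {"claw": 0,"x": 0.007,"y": -0.0265,"z": 0,"turn": 0},
    {"claw": 0,"x": 0.007,"y": -0.0265,"z": 0,"turn": 0},
    {"claw": 0,"x": 0,"y": 0,"z": 0.04,"turn": 0},
    {"claw": 0,"x": 0,"y": 0,"z": 0.04,"turn": 0},
    {"claw": 0,"x": 0,"y": 0,"z": 0.03,"turn": 0},
    {"claw": 0,"x": 0,"y": 0,"z": 0,"turn": 0},
    {"claw": 0,"x": 0,"y": 0,"z": 0,"turn": 0},
  ],
)

```text
time: 3.48
tool_pos: [0.553, 0.2216, 0.0791]
tcp_rot: [-3.138, 0.139, -0.003]
wrist_force: [0.1, 0.6, 0.2]
width: 1.001
```

```bash
python3 go.py .5485 .2235 .006 85; python3 - <<'E'
from ov import *
t=bot.read_camera("top")[:,:,::-1];s=bot.read_camera("scene")[:,:,::-1]
A=[((.5485,.2235,-5),carr())]
cv2.imwrite("pics/o2.png",np.hstack([ov(np.ascontiguousarray(t),"top",A,(263,176),80,5),ov(np.ascontiguousarray(s),"scene",A,(388,230),80,5)]))
E
```

```text
t 3.48 pos [0.553  0.2216 0.0791] yawY -95.06 tilt [ 1.9e-03  5.0e-04 -1.0e+00] q6 2.0 F [0.1 0.6 0.2] w 1.001
turn -0.06 shift after turn [-0.0047 -0.0014  0.0731]
```

View pics/o2.png

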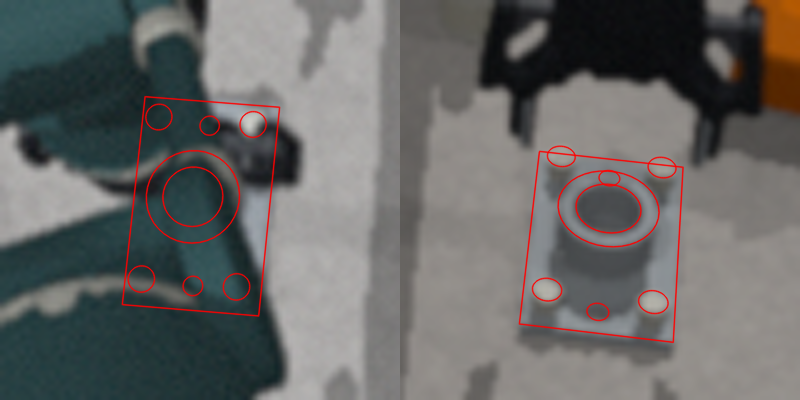

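Left view: the arm hides most of the carrier. Right view: the fingers, at about columns 520 and 705, straddle the collar evenly (608). I descend and grip.

>>> jog_arm(
  plan=[
    {"claw": 0,"x": -0.0045,"y": -0.0015,"z": 0,"turn": 0},
    {"claw": 0,"x": 0,"y": 0,"z": 0.025,"turn": 0},
    {"claw": 0,"x": 0,"y": 0,"z": 0.025,"turn": 0},
    {"claw": 0,"x": 0,"y": 0,"z": 0.013,"turn": 0},
    {"claw": 0,"x": 0,"y": 0,"z": 0.01,"turn": 0},
    {"claw": 0,"x": 0,"y": 0,"z": 0,"turn": 0},
    {"claw": 0,"x": 0,"y": 0,"z": 0,"turn": 0},
  ],
)

```text
time: 4.45
tool_pos: [0.5483, 0.224, 0.0054]
tcp_rot: [-3.138, 0.138, -0.002]
wrist_force: [0.0, 0.6, 0.7]
width: 0.996
```

```bash
python3 go.py .5485 .2235 .006 85
```

```text
t 4.45 pos [0.5483 0.224  0.0054] yawY -95.03 tilt [ 1.3e-03  5.0e-04 -1.0e+00] q6 2.0 F [0.  0.6 0.7] w 0.996
turn -0.03 shift after turn [ 0.0003  0.0005 -0.0006]
```

>>> jog_arm(
  plan=[
    {"claw": 0.25,"x": 0,"y": 0,"z": 0,"turn": 0},
    {"claw": 0.3,"x": 0,"y": 0,"z": 0,"turn": 0},
    {"claw": 0.6,"x": 0,"y": 0,"z": 0,"turn": 0},
    {"claw": 0.6,"x": 0,"y": 0,"z": 0,"turn": 0},
    {"claw": 0.6,"x": 0,"y": 0,"z": 0,"turn": 0},
    {"claw": 0.6,"x": 0,"y": 0,"z": 0,"turn": 0},
  ],
  newtons=60,
)

```text
time: 5.2
tool_pos: [0.5483, 0.2242, 0.0058]
tcp_rot: [-3.138, 0.138, -0.002]
wrist_force: [-1.5, -0.0, 5.0]
width: 0.647
```

>>> jog_arm(
  plan=[
    {"claw": 0.6,"x": 0,"y": 0,"z": -0.01,"turn": 0},
    {"claw": 0.6,"x": 0,"y": 0,"z": -0.03,"turn": 0},
    {"claw": 0.6,"x": 0,"y": 0,"z": -0.03,"turn": 0},
    {"claw": 0.6,"x": 0,"y": 0,"z": -0.03,"turn": 0},
    {"claw": 0.6,"x": 0,"y": 0,"z": -0.03,"turn": 0},
    {"claw": 0.6,"x": 0,"y": 0,"z": 0,"turn": 2},
    {"claw": 0.6,"x": 0,"y": 0,"z": 0,"turn": 0},
  ],
)

```text
time: 6.08
tool_pos: [0.5466, 0.2233, 0.1333]
tcp_rot: [3.135, -0.193, -0.003]
wrist_force: [0.4, 0.3, -3.4]
width: 0.651
```

```bash
python3 go.py .5752 -.0076 .136 83
```

```text
t 6.08 pos [0.5466 0.2233 0.1333] yawY -97.06 tilt [-1.8e-03 -7.0e-04 -1.0e+00] q6 2.04 F [ 0.4  0.3 -3.4] w 0.651
turn -0.06 shift after turn [ 0.0565  0.2257 -0.0026]
```

>>> jog_arm(
  plan=[
    {"claw": 0.6,"x": 0.007,"y": 0.0282,"z": 0,"turn": 0},
    {"claw": 0.6,"x": 0.007,"y": 0.0282,"z": 0,"turn": 0},
    {"claw": 0.6,"x": 0.007,"y": 0.0282,"z": 0,"turn": 0},
    {"claw": 0.6,"x": 0.007,"y": 0.0282,"z": 0,"turn": 0},
    {"claw": 0.6,"x": 0.007,"y": 0.0282,"z": 0,"turn": 0},
    {"claw": 0.6,"x": 0.007,"y": 0.0282,"z": 0,"turn": 0},
    {"claw": 0.6,"x": 0.007,"y": 0.0282,"z": 0,"turn": 0},
    {"claw": 0.6,"x": 0.007,"y": 0.0282,"z": 0,"turn": 0},
    {"claw": 0.6,"x": 0,"y": 0,"z": 0,"turn": 0},
    {"claw": 0.6,"x": 0,"y": 0,"z": 0,"turn": 0},
  ],
)

```text
time: 7.32
tool_pos: [0.5743, -0.0067, 0.1329]
tcp_rot: [-3.135, 0.193, 0.005]
wrist_force: [-0.5, 0.1, -3.1]
width: 0.646
```

```bash
python3 go.py .5752 -.0076 .136 83; python3 - <<'E'
from ov import *
t=np.ascontiguousarray(bot.read_camera("top")[:,:,::-1]);s=np.ascontiguousarray(bot.read_camera("scene")[:,:,::-1])
p=bot.read_state()["tool_pos"];A=[((p[0],p[1],-7),carr(p[2]-.0058)),((.5752,-.0076,-7),mix()[:1])]
cv2.imwrite("pics/o3.png",np.hstack([ov(t,"top",A,(340,165),80,5),ov(s,"scene",A,(305,212),80,5)]))
E
```

```text
t 7.33 pos [ 0.5743 -0.0067  0.1329] yawY -97.06 tilt [-3.1e-03  7.0e-04 -1.0e+00] q6 1.64 F [-0.5  0.1 -3.1] w 0.646
turn -0.06 shift after turn [ 0.001   0.0008 -0.0031]
```

View pics/o3.png

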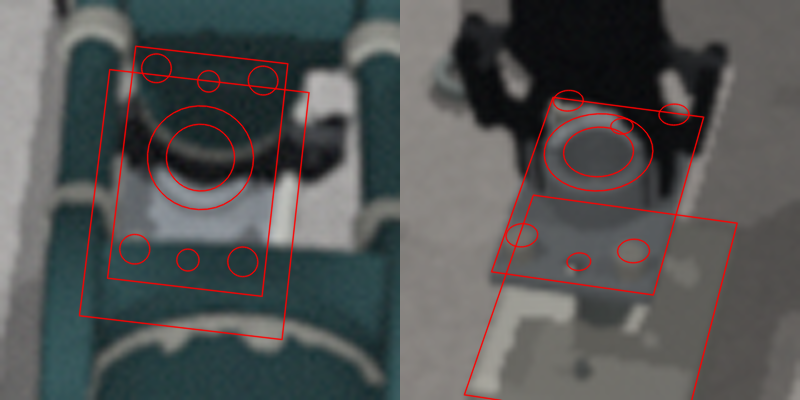

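The carrier in hand roughly matches its predicted outline. The front cups look 4 display px (about 0.8 px) lower than predicted, so I check with a brighter crop.

```bash
python3 - <<'E'
from ov import *
s=np.mean([bot.read_camera("scene").astype(float) for _ in range(4)],0)[:,:,::-1]
s=np.ascontiguousarray(np.clip((s/255)**.6*255,0,255).astype(np.uint8))
p=bot.read_state()["tool_pos"];A=[((p[0],p[1],-7),carr(p[2]-.0058)),((.5752,-.0076,-7),mix())]
cv2.imwrite("pics/o4.png",np.hstack([ov(s,"scene",[],(303,214),50,8),ov(s,"scene",A,(303,214),50,8)]))
print(proj("scene",[[.5752,-.0076,.1]]),proj("scene",[[.5772,-.0076,.1]]),proj("scene",[[.5752,-.0056,.1]]))
E
```

```text
[[304.72149819 219.23667233]] [[304.64287956 219.78637473]] [[305.46446494 219.27191804]]
```

View pics/o4.png

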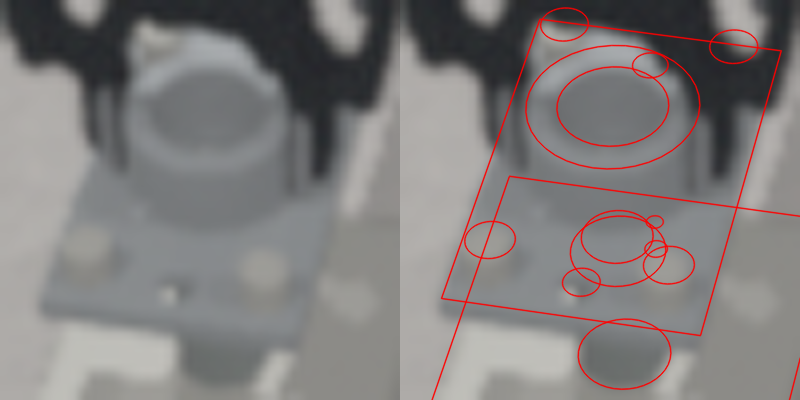

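>>> jog_arm(
  plan=[
    {"claw": 0.6,"x": 0.001,"y": 0,"z": 0.01,"turn": 0},
    {"claw": 0.6,"x": 0,"y": 0,"z": 0.01,"turn": 0},
    {"claw": 0.6,"x": 0,"y": 0,"z": 0.005,"turn": 0},
    {"claw": 0.6,"x": 0,"y": 0,"z": 0.005,"turn": 0},
    {"claw": 0.6,"x": 0,"y": 0,"z": 0.005,"turn": 0},
    {"claw": 0.6,"x": 0,"y": 0,"z": 0,"turn": 0},
  ],
)

```text
time: 8.38
tool_pos: [0.5762, -0.0072, 0.099]
tcp_rot: [-3.136, 0.193, 0.001]
wrist_force: [-0.9, -0.6, -2.2]
width: 0.648
```

>>> jog_arm(
  plan=[
    {"claw": 0.6,"x": 0,"y": 0,"z": 0.006,"turn": 0},
    {"claw": 0.6,"x": 0,"y": 0,"z": 0.006,"turn": 0},
    {"claw": 0.6,"x": 0,"y": 0,"z": 0.006,"turn": 0},
    {"claw": 0.6,"x": 0,"y": 0,"z": 0.006,"turn": 0},
    {"claw": 0.6,"x": 0,"y": 0,"z": 0,"turn": 0},
    {"claw": 0.6,"x": 0,"y": 0,"z": 0,"turn": 0},
  ],
)

```text
time: 9.12
tool_pos: [0.5763, -0.0071, 0.0753]
tcp_rot: [-3.136, 0.193, 0.001]
wrist_force: [-0.7, 0.0, -2.2]
width: 0.65
```

```bash
python3 go.py .5752 -.0076 .0508 83;python3 - <<'E'
from ov import *
s=np.mean([bot.read_camera("scene").astype(float) for _ in range(4)],0)[:,:,::-1]
s=np.ascontiguousarray(np.clip((s/255)**.6*255,0,255).astype(np.uint8))
p=bot.read_state()["tool_pos"];A=[((p[0],p[1],-7),carr(p[2]-.0058)),((.5752,-.0076,-7),mix())]
cv2.imwrite("pics/o5.png",np.hstack([ov(s,"scene",[],(303,232),56,7),ov(s,"scene",A,(303,232),56,7)]))
E
```

```text
t 9.12 pos [ 0.5763 -0.0071  0.0753] yawY -97.03 tilt [-7.e-04  1.e-04 -1.e+00] q6 1.64 F [-0.7  0.  -2.2] w 0.65
turn -0.03 shift after turn [-0.001   0.0006  0.0245]
```

View pics/o5.png

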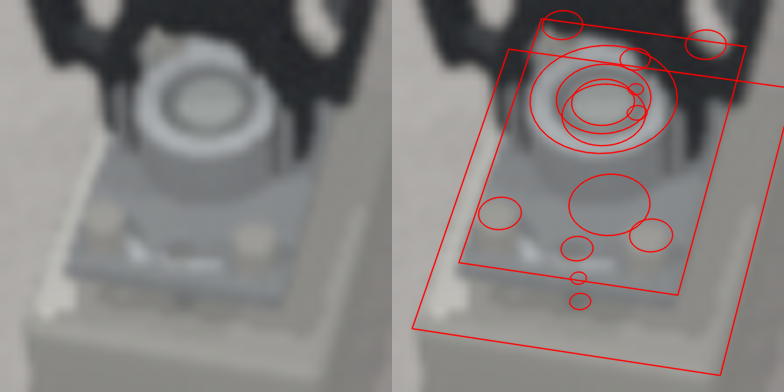

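The axle tip sits almost centred in the bore, with no contact force. I trim x by -1 mm and go on down.

>>> jog_arm(
  plan=[
    {"claw": 0.6,"x": -0.001,"y": 0.0005,"z": 0,"turn": 0},
    {"claw": 0.6,"x": 0,"y": 0,"z": 0.004,"turn": 0},
    {"claw": 0.6,"x": 0,"y": 0,"z": 0.004,"turn": 0},
    {"claw": 0.6,"x": 0,"y": 0,"z": 0.003,"turn": 0},
    {"claw": 0.6,"x": 0,"y": 0,"z": 0.003,"turn": 0},
    {"claw": 0.6,"x": 0,"y": 0,"z": 0,"turn": 0},
  ],
)

```text
time: 10.07
tool_pos: [0.5754, -0.0076, 0.0612]
tcp_rot: [3.136, -0.193, -0.001]
wrist_force: [-0.1, 0.1, -2.7]
width: 0.647
```

```bash
python3 go.py .5752 -.0076 .0508 83
```

```text
t 10.07 pos [ 0.5754 -0.0076  0.0612] yawY -97.03 tilt [-3.e-04 -1.e-04 -1.e+00] q6 1.64 F [-0.1  0.1 -2.7] w 0.647
turn -0.03 shift after turn [-0.0002 -0.      0.0104]
```

>>> jog_arm(
  plan=[
    {"claw": 0.6,"x": 0,"y": 0,"z": 0.003,"turn": 0},
    {"claw": 0.6,"x": 0,"y": 0,"z": 0.003,"turn": 0},
    {"claw": 0.6,"x": 0,"y": 0,"z": 0.002,"turn": 0},
    {"claw": 0.6,"x": 0,"y": 0,"z": 0.001,"turn": 0},
    {"claw": 0.6,"x": 0,"y": 0,"z": 0,"turn": 0},
  ],
)

```text
time: 10.7
tool_pos: [0.5754, -0.0075, 0.0524]
tcp_rot: [-3.136, 0.193, 0.0]
wrist_force: [0.7, 0.0, -2.8]
width: 0.645
```

>>> jog_arm(
  plan=[
    {"claw": 0.6,"x": 0,"y": 0,"z": 0.001,"turn": 0},
    {"claw": 0.6,"x": 0,"y": 0,"z": 0.001,"turn": 0},
    {"claw": 0.6,"x": 0,"y": 0,"z": 0,"turn": 0},
  ],
)

```text
time: 11.08
tool_pos: [0.5756, -0.0075, 0.0509]
tcp_rot: [-3.136, 0.193, -0.0]
wrist_force: [-1.5, 1.3, 0.7]
width: 0.645
```

Contact is starting at the expected height. I press a little, then release.

>>> jog_arm(
  plan=[
    {"claw": 0.6,"x": 0,"y": 0,"z": 0.0007,"turn": 0},
    {"claw": 0.6,"x": 0,"y": 0,"z": 0,"turn": 0},
  ],
)

```text
time: 11.32
tool_pos: [0.5756, -0.0075, 0.0508]
tcp_rot: [-3.136, 0.193, -0.0]
wrist_force: [-3.4, 0.1, 4.9]
width: 0.645
```

>>> jog_arm(
  plan=[
    {"claw": 0.2,"x": 0,"y": 0,"z": 0,"turn": 0},
    {"claw": 0.1,"x": 0,"y": 0,"z": 0,"turn": 0},
    {"claw": 0,"x": 0,"y": 0,"z": 0,"turn": 0},
    {"claw": 0,"x": 0,"y": 0,"z": 0,"turn": 0},
  ],
)

```text
time: 11.82
tool_pos: [0.5756, -0.0076, 0.0498]
tcp_rot: [3.136, -0.193, 0.0]
wrist_force: [-0.7, 0.0, 0.3]
width: 1.002
```

>>> jog_arm(
  plan=[
    {"claw": 0,"x": 0,"y": 0,"z": -0.01,"turn": 0},
    {"claw": 0,"x": 0,"y": 0,"z": -0.03,"turn": 0},
    {"claw": 0,"x": 0,"y": 0,"z": -0.05,"turn": 0},
    {"claw": 0,"x": 0,"y": 0,"z": -0.06,"turn": 0},
    {"claw": 0,"x": 0,"y": 0.05,"z": -0.04,"turn": 0},
    {"claw": 0,"x": 0,"y": 0.05,"z": 0,"turn": 0},
    {"claw": 0,"x": 0,"y": 0.03,"z": 0,"turn": 0},
    {"claw": 0,"x": 0,"y": 0,"z": 0,"turn": 0},
  ],
)

```text
time: 12.82
tool_pos: [0.5595, -0.1373, 0.2399]
tcp_rot: [3.135, -0.197, 0.002]
wrist_force: [0.5, 0.2, -1.0]
width: 1.0
```

```bash
python3 go.py .5383 -.2286 .2 94.2;python3 - <<'E'
from ov import *
im={}
for n in("scene","top"):
    s=np.mean([bot.read_camera(n).astype(float) for _ in range(3)],0)[:,:,::-1]
    im[n]=np.ascontiguousarray(np.clip((s/255)**.7*255,0,255).astype(np.uint8));cv2.imwrite(f"pics/{n}_b.png",im[n])
A=[((.5752,-.0076,-7),carr(.045)[:3]+mix()[1:2])];C=[((.5383,-.2286,4.2),rest())]
cv2.imwrite("pics/o6.png",np.vstack([np.hstack([ov(im["scene"],"scene",m,c,50,6) for m,c in((A,(303,232)),(C,(231,215)))]),np.hstack([ov(im["top"],"top",m,c,50,6) for m,c in((A,(340,165)),(C,(412,178)))])]))
E
```

```text
t 12.82 pos [ 0.5595 -0.1373  0.2399] yawY -97.21 tilt [ 1.1e-03 -6.0e-04 -1.0e+00] q6 1.41 F [ 0.5  0.2 -1. ] w 1.0
turn -11.41 shift after turn [-0.0279  0.0895  0.0399]
```

View pics/o6.png

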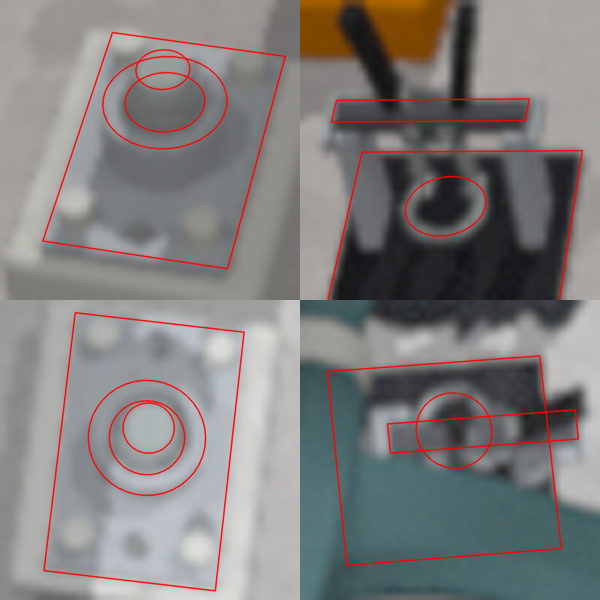

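The carrier sits flat with collar and plate on the predicted outlines, so it is seated. The ring shows in the scene view within 0.5 px of prediction. I go to the pliers.

>>> jog_arm(
  plan=[
    {"claw": 0,"x": 0,"y": 0,"z": 0,"turn": -5.7},
    {"claw": 0,"x": 0,"y": 0,"z": 0,"turn": -5.7},
    {"claw": 0,"x": -0.009,"y": 0.03,"z": 0,"turn": 0},
    {"claw": 0,"x": -0.009,"y": 0.03,"z": 0,"turn": 0},
    {"claw": 0,"x": -0.009,"y": 0.03,"z": 0,"turn": 0},
    {"claw": 0,"x": 0,"y": 0,"z": 0.03,"turn": 0},
    {"claw": 0,"x": 0,"y": 0,"z": 0,"turn": 0},
    {"claw": 0,"x": 0,"y": 0,"z": 0,"turn": 0},
  ],
)

```text
time: 14.12
tool_pos: [0.54, -0.2265, 0.2093]
tcp_rot: [-3.139, -0.122, 0.0]
wrist_force: [0.2, 0.5, 0.7]
width: 0.996
```

```bash
python3 go.py .5383 -.2286 .114 94.2;python3 - <<'E'
from ov import *
im=[]
for n,c in(("scene",(231,205)),("top",(412,178))):
    s=np.mean([bot.read_camera(n).astype(float) for _ in range(3)],0)[:,:,::-1]
    s=np.ascontiguousarray(np.clip((s/255)**.6*255,0,255).astype(np.uint8))
    im.append(ov(s,n,[((.5383,-.2286,4.2),rest())],c,70,6)[:,:400])
cv2.imwrite("pics/o7.png",np.hstack(im))
E
```

```text
t 14.12 pos [ 0.54   -0.2265  0.2093] yawY -85.56 tilt [-0.e+00  1.e-04 -1.e+00] q6 1.05 F [0.2 0.5 0.7] w 0.996
turn 0.24 shift after turn [-0.0019  0.002   0.0953]
```

View pics/o7.png

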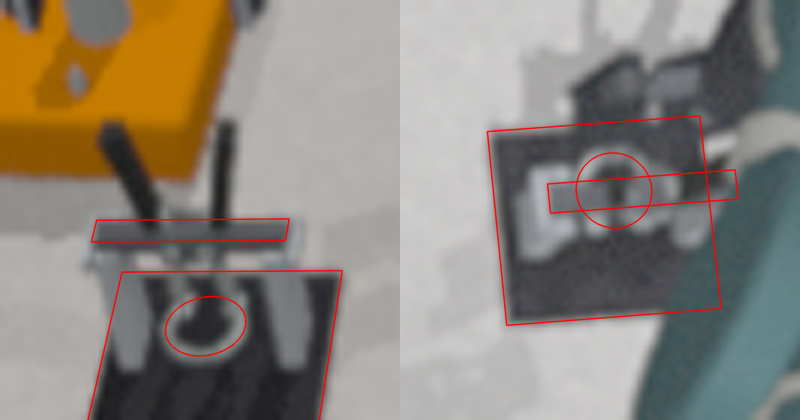

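```bash
python3 - <<'E'
from h import *
c,s=np.cos(.0733),np.sin(.0733)
for y in(-.0225,.0225):print(np.round(proj("scene",[[.5383-s*y,-.2286+c*y,.155]]),1))
print(np.round(proj("scene",[[.5383,-.2286,.155],[.5433,-.2286,.155]]),1))
E
```

```text
[[215.1 191.4]]
[[231.7 191.3]]
[[223.4 191.3]
 [223.  192.6]]
```

The handle tops at scene (214.7,190) and (234,190) match the predicted (215,191) and (232,191). I descend.

>>> jog_arm(
  plan=[
    {"claw": 0,"x": -0.002,"y": 0.001,"z": 0,"turn": 0.2},
    {"claw": 0,"x": 0,"y": 0,"z": 0.025,"turn": 0},
    {"claw": 0,"x": 0,"y": 0,"z": 0.025,"turn": 0},
    {"claw": 0,"x": 0,"y": 0,"z": 0.025,"turn": 0},
    {"claw": 0,"x": 0,"y": 0,"z": 0.02,"turn": 0},
    {"claw": 0,"x": 0,"y": 0,"z": 0,"turn": 0},
    {"claw": 0,"x": 0,"y": 0,"z": 0,"turn": 0},
  ],
)

```text
time: 15.3
tool_pos: [0.5383, -0.2286, 0.1147]
tcp_rot: [3.139, 0.114, 0.002]
wrist_force: [-0.2, -0.5, 0.0]
width: 1.0
```

```bash
python3 go.py .5383 -.2276 .114 94.2
```

```text
t 15.3 pos [ 0.5383 -0.2286  0.1147] yawY -85.83 tilt [ 1.1e-03 -5.0e-04 -1.0e+00] q6 1.05 F [-0.2 -0.5  0. ] w 1.0
turn -0.03 shift after turn [ 0.     -0.001   0.0007]
```

>>> jog_arm(
  plan=[
    {"claw": 0.35,"x": 0,"y": 0,"z": 0,"turn": 0},
    {"claw": 0.4,"x": 0,"y": 0,"z": 0,"turn": 0},
    {"claw": 0.45,"x": 0,"y": 0,"z": 0,"turn": 0},
    {"claw": 0.5,"x": 0,"y": 0,"z": 0,"turn": 0},
  ],
  newtons=40,
)

```text
time: 15.8
tool_pos: [0.5398, -0.2287, 0.117]
tcp_rot: [3.138, 0.114, 0.007]
wrist_force: [-1.1, 2.1, 9.1]
width: 0.502
```

>>> jog_arm(
  plan=[
    {"claw": 0.6,"x": 0,"y": 0,"z": 0,"turn": 0},
    {"claw": 0.65,"x": 0,"y": 0,"z": 0,"turn": 0},
    {"claw": 0.8,"x": 0,"y": 0,"z": 0,"turn": 0},
    {"claw": 0.8,"x": 0,"y": 0,"z": 0,"turn": 0},
    {"claw": 0.8,"x": 0,"y": 0,"z": 0,"turn": 0},
    {"claw": 0.8,"x": 0,"y": 0,"z": 0,"turn": 0},
  ],
)

```text
time: 16.55
tool_pos: [0.5399, -0.2286, 0.1177]
tcp_rot: [3.138, 0.114, 0.008]
wrist_force: [-2.0, 2.0, 12.1]
width: 0.388
```

>>> jog_arm(
  plan=[
    {"claw": 1,"x": 0,"y": 0,"z": -0.002,"turn": 0},
    {"claw": 1,"x": 0,"y": 0,"z": 0,"turn": 0},
    {"claw": 1,"x": 0,"y": 0,"z": 0,"turn": 0},
    {"claw": 1,"x": 0,"y": 0,"z": 0,"turn": 0},
  ],
  newtons=50,
)

```text
time: 17.05
tool_pos: [0.5392, -0.2287, 0.1178]
tcp_rot: [3.138, 0.114, 0.005]
wrist_force: [0.6, 1.8, 6.8]
width: 0.38
```

```bash
python3 go.py .5383 -.2276 .114 94.2;python3 - <<'E'
from ov import *
im=[]
for n,c in(("scene",(231,205)),("top",(412,178))):
    s=np.mean([bot.read_camera(n).astype(float) for _ in range(3)],0)[:,:,::-1]
    s=np.ascontiguousarray(np.clip((s/255)**.6*255,0,255).astype(np.uint8))
    im.append(ov(s,n,[],c,66,6))
cv2.imwrite("pics/o8.png",np.hstack(im))
E
```

```text
t 17.05 pos [ 0.5392 -0.2287  0.1178] yawY -85.83 tilt [ 0.0032 -0.001  -1.    ] q6 1.05 F [0.6 1.8 6.8] w 0.38
turn -0.03 shift after turn [-0.0009 -0.0012  0.0038]
```

View pics/o8.png

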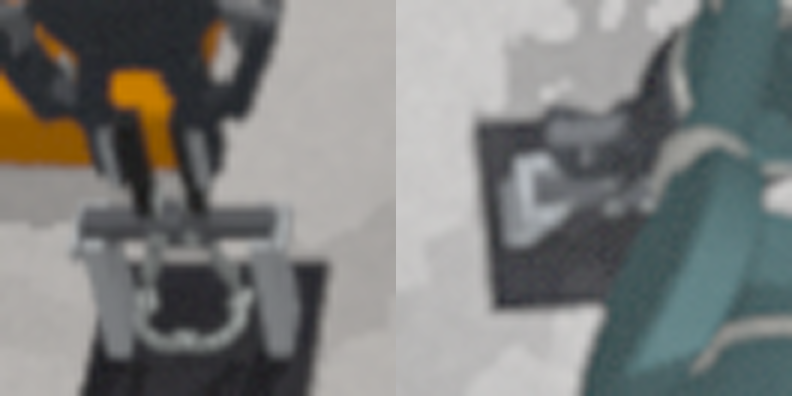

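The ring is visibly spread to about 58 mm across in the picture (130–258 of the 6x crop). Width still reads 0.38, so I lift clear and check again.

>>> jog_arm(
  plan=[
    {"claw": 1,"x": 0,"y": 0,"z": -0.005,"turn": 0},
    {"claw": 1,"x": 0,"y": 0,"z": -0.015,"turn": 0},
    {"claw": 1,"x": 0,"y": 0,"z": -0.02,"turn": 0},
    {"claw": 1,"x": 0,"y": 0,"z": -0.025,"turn": 0},
    {"claw": 1,"x": 0,"y": 0,"z": -0.03,"turn": 0},
    {"claw": 1,"x": 0,"y": 0,"z": -0.03,"turn": 0},
    {"claw": 1,"x": 0,"y": 0,"z": -0.02,"turn": 0},
    {"claw": 1,"x": 0,"y": 0,"z": 0,"turn": 0},
    {"claw": 1,"x": 0,"y": 0,"z": 0,"turn": 0},
  ],
)

```text
time: 18.48
tool_pos: [0.537, -0.228, 0.2598]
tcp_rot: [-3.139, -0.114, 0.003]
wrist_force: [0.1, 0.3, -2.6]
width: 0.38
```

```bash
python3 go.py .5755 -.0076 .26 94.2
```

```text
t 18.48 pos [ 0.537  -0.228   0.2598] yawY -85.83 tilt [-1.8e-03  8.0e-04 -1.0e+00] q6 1.05 F [ 0.1  0.3 -2.6] w 0.38
turn -0.03 shift after turn [ 5.45e-02 -2.17e-01 -1.00e-04]
```

```bash
cat > shot.py <<'E'
import sys
from h import *
for n in("scene","top"):
    np.save(f"{n}_{sys.argv[1]}.npy",np.mean([bot.read_camera(n).astype(float) for _ in range(4)],0))
E
python3 shot.py A
```

>>> jog_arm(
  plan=[
    {"claw": 1,"x": 0.0055,"y": -0.0271,"z": 0,"turn": 0},
    {"claw": 1,"x": 0.0055,"y": -0.0271,"z": 0,"turn": 0},
    {"claw": 1,"x": 0.0055,"y": -0.0271,"z": 0,"turn": 0},
    {"claw": 1,"x": 0.0055,"y": -0.0271,"z": 0,"turn": 0},
    {"claw": 1,"x": 0.0055,"y": -0.0271,"z": 0,"turn": 0},
    {"claw": 1,"x": 0.0055,"y": -0.0271,"z": 0,"turn": 0},
    {"claw": 1,"x": 0.0055,"y": -0.0271,"z": 0,"turn": 0},
    {"claw": 1,"x": 0.0055,"y": -0.0271,"z": 0,"turn": 0},
    {"claw": 1,"x": 0,"y": 0,"z": 0,"turn": 0},
    {"claw": 1,"x": 0,"y": 0,"z": 0,"turn": 0},
  ],
)

```text
time: 20.12
tool_pos: [0.5658, -0.0092, 0.2609]
tcp_rot: [3.139, 0.115, -0.0]
wrist_force: [0.0, 0.1, -0.9]
width: 0.379
```

```bash
python3 shot.py B; python3 go.py .565 -.0084 .26 94.2; python3 - <<'E'
from h import *
# ring region in scene: expected pixels in A and B
for k,p in(("A",(.5370,-.228)),("B",(.565,-.0084))):
    c,s=np.cos(.0733),np.sin(.0733)
    z=.2598-.0828
    P=[[p[0]+c*x-s*y,p[1]+s*x+c*y,z] for x,y in((.0104,0),(.0104,.0285),(.0104,-.0285),(.0294,0),(-.0086,0))]
    for n in("scene","top"):print(k,n,np.round(proj(n,P),1).tolist())
a,b=np.load("scene_A.npy"),np.load("scene_B.npy")
# ring at A: background from B
d=np.abs(a-b).sum(2)
u,v=map(int,proj("scene",[[.5370+.0104,-.228,.177]])[0])
print("A diff origin",u-16,v-14)
for r in d[v-14:v+12,u-16:u+17].astype(int)//8: print(' '.join(f"{min(x,99):2d}" for x in r))
E
```

```text
t 20.52 pos [ 0.5658 -0.0093  0.2609] yawY -85.87 tilt [-0. -0. -1.] q6 1.44 F [ 0.   0.2 -2.3] w 0.379
turn -0.07 shift after turn [-0.0007 -0.001   0.0009]
A scene [[221.7, 187.7], [232.5, 187.6], [211.0, 187.8], [220.6, 192.7], [222.9, 182.8]]
A top [[424.4, 165.1], [413.7, 165.9], [435.2, 164.3], [423.6, 158.0], [425.2, 172.3]]
B scene [[303.4, 198.9], [314.6, 198.8], [292.3, 199.0], [303.2, 204.2], [303.7, 193.7]]
B top [[340.3, 154.8], [329.4, 155.6], [351.2, 154.0], [339.7, 147.7], [340.9, 161.9]]
A diff origin 205 173
18 17 12 10 10 10 10 10  8  0  1  0 11 21 22 20 20 20 23 26 25 21 18 17 16 16 14 11  8  7  6  3  0
 6  6  4  3  3  3  3  4  5  4  2  3 11 19 20 20 20 20 22 24 23 19 11  5  4  4  4  3  2  2  1  0  0
 0  0  0  0  0  0  0  0  2  5  4  4  5  8  7  8  9  9 10 16 21 20 13  3  0  0  0  0  0  0  0  0  0
 0  0  0  0  0  0  0  0  1  4  6  9  2  1  0  0  0  0  1  8 19 21 18  8  0  0  0  0  0  0  0  0  0
 0  0  0  0  0  0  0  1  6 11 12 12  0  0  0  0  0  0  0  3 15 21 20 15  6  0  0  0  0  0  0  0  0
 0  0  0  0  0  0  0  2 12 16 16  8  0  0  0  0  0  0  0  0  7 15 20 19 1
[... 1305 characters left out ...]
0  0  0
 0  0  0  0  0  0  0  1  6 11 16 14 14 14 17 17 17 16 14 14 16 15 12  9  4  0  0  0  0  0  0  0  0
 0  0  0  0  0  0  0  0  0  4  8  9 10 11 11 10 10 10 10 10 10  7  4  1  0  0  0  0  0  0  0  0  0
 0  0  0  0  0  0  0  0  0  0  1  2  3  3  3  2  2  2  2  2  2  0  0  0  0  0  0  0  0  0  0  0  0
 0  0  0  0  0  0  0  0  0  0  0  0  0  0  0  0  0  0  0  0  0  0  0  0  0  0  0  0  0  0  0  0  0
 0  0  0  0  0  0  0  0  0  0  0  0  0  0  0  0  0  0  0  0  0  0  0  0  0  0  0  0  0  0  0  0  0
 0  0  0  0  0  0  0  0  0  0  0  0  0  0  0  0  0  0  0  0  0  0  0  0  0  0  0  0  0  0  0  0  0
 0  0  0  0  0  0  0  0  0  0  0  0  0  0  0  0  0  0  0  0  0  0  0  0  0  0  0  0  0  0  0  0  0
```

```bash
python3 - <<'E'
from h import *
c,s=np.cos(.0733),np.sin(.0733)
def R(p,z,L):return [[p[0]+c*x-s*y,p[1]+s*x+c*y,z] for x,y in L]
print("o8 pred front(20mm), center",np.round(proj("scene",R((.5392,-.2287),.035,((.0304,0),(.0104,0)))),1).tolist())
print("A pred front",np.round(proj("scene",R((.537,-.228),.177,((.0304,0),(.0104,0)))),1).tolist())
print("B pred front",np.round(proj("scene",R((.5658,-.0093),.1781,((.0304,0),(.0104,0)))),1).tolist())
o=cv2.imread("pics/o8.png")[:,:396].mean(2);o=cv2.resize(o,(66,66),interpolation=cv2.INTER_AREA)
print("o8 cols",[198+i for i in range(20,44,2)])
for r in range(46,64):print(172+r,o[r,20:44].astype(int))
a,b=np.load("scene_A.npy"),np.load("scene_B.npy")
d=np.abs(a-b).sum(2)/8;u,v=303,199
print("B");
for r in range(v-10,v+12):print(r,' '.join(f"{min(int(x),99):2d}" for x in d[r,u-16:u+17]))
E
```

```text
o8 pred front(20mm), center [[228.7, 229.7], [229.8, 224.4]]
A pred front [[220.5, 193.0], [221.7, 187.7]]
B pred front [[302.7, 204.4], [303.0, 198.8]]
o8 cols [218, 220, 222, 224, 226, 228, 230, 232, 234, 236, 238, 240]
218 [114 104  75  77  97  92  63  47  45  46  45  45  45  44  46  50  62  84
  99  95  63  65  96 120]
219 [114 107  86  80  95  90  58  47  45  44  44  44  44  44  45  46  48  63
  87  98  81  79  94 119]
220 [117 112 107 110 115 111  67  44  42  41  41  43  42  44  44  45  44  53
  80 108 119 121 105 114]
221 [118 115 121 133 128 128  78  45  42  43  39  42  41  44  44  42  43  55
  90 128 147 139 103 107]
222 [119 115 122 136 130 131  86  47  41  42  42  44  42  42  43  41  45  64
 105 141 149 122  86 101]
223 [119 116 120 128 120 109  72  45  40  42  44  42  41  42  43  41  43  59
  97 135 141  97  69  95]
224 [120 118 124 124 104  74  51  43  42  42  42  42  42  44  44  44  44  55
  95 135 139  85  59  89]
225 [121 117 123 123  96  57  43  42  42  44  42  42  42  43  44  46  49  64
 108 143 130  77  54  82]
226 [121 115 116 121 105  74  50  43  47  60  64  62  
[... 2418 characters left out ...]
5  5  3  1  3  6  9 11 10  9  8  7  9 10 10 12  9  6  3  1  0  0  0  0  0  0  0  0
205  5  5  5  5  5  5  5  5  5  3  1  0  0  0  0  1  1  0  0  2  4  2  1  0  0  0  0  0  0  0  0  0  0
206  5  5  5  5  5  5  5  5  5  5  5  4  4  5  5  4  4  4  3  0  0  0  0  0  0  0  0  0  0  0  0  0  0
207  5  5  5  5  5  5  5  5  5  5  5  5  5  5  3  2  1  1  0  0  0  0  0  0  0  0  0  0  0  0  0  0  0
208  5  5  5  5  5  5  5  5  5  5  4  4  3  2  1  0  0  0  0  0  0  0  0  0  0  0  0  0  0  0  0  0  0
209  5  5  5  4  5  4  4  4  3  2  1  1  1  0  0  0  0  0  0  0  0  0  0  0  0  0  0  0  0  0  0  0  0
210  1  1  1  1  1  1  1  1  1  0  0  0  0  0  0  0  0  0  0  0  0  0  0  0  0  0  0  0  0  0  0  0  0
```

```bash
cat > ringfit.py <<'E'
from h import *
def rect(d,tcp,zr,yaw=4.17):
    c,s=np.cos(np.radians(yaw)),np.sin(np.radians(yaw));g=.0005
    X,Y=np.meshgrid(np.arange(-.02,.05,g),np.arange(-.04,.04,g),indexing="ij")
    W=np.c_[(tcp[0]+c*X-s*Y).ravel(),(tcp[1]+s*X+c*Y).ravel(),np.full(X.size,zr)]
    uv=proj("scene",W).astype(np.float32)
    return cv2.remap(d.astype(np.float32),uv[:,0].reshape(X.shape),uv[:,1].reshape(X.shape),cv2.INTER_CUBIC),X,Y
if __name__=="__main__":
    a,b=np.load("scene_A.npy"),np.load("scene_B.npy");d=np.abs(a-b).sum(2)/8
    I,X,Y=rect(d,(.537,-.228),.177+.0015)
    for th in(6,8,10):
        D=cv2.distanceTransform((I<th).astype(np.uint8),cv2.DIST_L2,5)*.5
        m=(X>0)&(X<.02)&(abs(Y)<.012);D=np.where(m,D,0);i=np.unravel_index(D.argmax(),D.shape)
        print(th,"centre",X[i],Y[i],"r mm",D[i])
        for x in(0,.004,.008,.0104,.014,.018,.022):
            r=I[int(round((x+.02)/.0005))];k=80;l=k;h=k
            while r[l]<th and l>0:l-=1
            while r[h]<th and h<159:h+=1
            print("  x",x,"inner y",(l-80)*.5,(h-80)*.5,end=";")
        r=I[:,int((Y[i]+.04)/.0005)];print(" front edges",[round(X[k,0]*1000,1) for k in range(1,len(r)) if (r[k]<th)!=(r[k-1]<th)])
E
python3 ringfit.py
```

```text
6 centre 1.734723475976807e-17 -0.0004999999999999657 r mm 16.5
  x 0 inner y -17.0 16.0;  x 0.004 inner y -16.5 16.0;  x 0.008 inner y -17.5 17.5;  x 0.0104 inner y -20.0 18.5;  x 0.014 inner y -20.5 17.5;  x 0.018 inner y -19.5 15.5;  x 0.022 inner y 0.0 0.0; front edges [np.float64(21.0), np.float64(34.0)]
8 centre 1.734723475976807e-17 -0.0004999999999999657 r mm 16.893799
  x 0 inner y -17.5 16.5;  x 0.004 inner y -17.0 16.5;  x 0.008 inner y -18.0 18.5;  x 0.0104 inner y -20.5 19.0;  x 0.014 inner y -21.0 18.0;  x 0.018 inner y -20.0 16.0;  x 0.022 inner y 0.0 0.0; front edges [np.float64(21.5), np.float64(33.0)]
10 centre 1.734723475976807e-17 -0.0004999999999999657 r mm 17.1969
  x 0 inner y -18.0 17.0;  x 0.004 inner y -17.5 17.0;  x 0.008 inner y -18.5 19.0;  x 0.0104 inner y -21.0 19.5;  x 0.014 inner y -21.0 18.5;  x 0.018 inner y -20.0 16.5;  x 0.022 inner y -4.5 13.5; front edges [np.float64(22.5), np.float64(32.5)]
```

```bash
python3 - <<'E'
from h import *
a=cv2.imread("pics/scene_b.png").mean(2)
print("cols 292..319")
for r in range(208,236):print(r,' '.join(f"{int(x):3d}" for x in a[r,292:320]))
for z,rr in((.1045,.012),(.0975,.016),(.091,.013)):
  print(z,np.round(proj("scene",[[.5752,-.0076,z],[.5752+rr,-.0076,z],[.5752-rr,-.0076,z],[.5752,-.0076+rr,z],[.5752,-.0076-rr,z]]),1).tolist())
E
```

```text
cols 292..319
208 149 149 148 148 147 148 149 151 152 152 151 152 151 151 151 153 153 153 152 150 150 149 151 151 152 152 151 151
209 149 149 149 148 147 147 149 150 149 150 150 152 152 151 152 153 152 152 151 150 150 150 150 151 152 153 153 152
210 150 150 150 149 148 149 150 150 150 150 151 152 151 151 152 151 150 150 151 150 151 151 152 152 152 153 153 151
211 152 154 155 154 153 156 161 161 157 154 152 152 152 151 151 151 150 150 151 151 150 151 152 151 151 152 152 150
212 161 172 174 172 171 176 179 179 175 166 155 153 152 152 151 152 151 152 152 151 149 149 151 151 150 151 151 150
213 170 184 185 181 178 184 186 187 185 177 166 162 160 158 155 154 153 152 152 152 149 149 151 151 151 150 150 150
214 176 184 180 174 168 178 183 184 179 167 160 162 166 164 162 162 161 162 160 159 158 154 154 153 151 148 147 147
215 180 183 176 166 156 153 160 160 154 143 147 156 160 159 160 162 165 166 166 165 165 163 161 161 154 145 143 143
216 180 180 174 164 150 129 131 131 132 139 149 155 155 154 155 157 159 157 156 162 167 166 165 159 147 141 141 141
217 178 177 172 161 147 125 124 125 132 14
[... 1724 characters left out ...]
6 107 108 110 114 118 117 116 117 118 117 111 107 106 104 103 102 104 107 109 110 115 123
233 157 149 131 113 105 105 106 108 107 109 109 109 109 109 108 108 107 106 105 103 104 102 105 109 112 118 121 122
234 156 145 122 114 108 106 106 107 107 108 107 108 108 108 108 107 107 105 104 104 103 104 107 110 115 122 123 119
235 156 143 121 116 113 108 106 106 107 107 107 108 108 107 108 106 106 105 103 104 105 108 113 119 120 124 124 119
0.1045 [[304.6, 218.1], [304.2, 221.4], [305.1, 214.8], [309.1, 218.3], [300.2, 217.9]]
0.0975 [[304.8, 219.9], [304.1, 224.3], [305.4, 215.5], [310.7, 220.2], [298.8, 219.6]]
0.091 [[304.9, 221.5], [304.4, 225.1], [305.4, 218.0], [309.7, 221.7], [300.1, 221.3]]
```

In the scene picture the axle tip disc, centred at (304.6,218) with lower edge 221.4, matches (.5752,-.0076). The rectified ring opening is centred about 5 mm ahead of the TCP. I shift to suit and lower to just above the tip.

>>> jog_arm(
  plan=[
    {"claw": 1,"x": 0.0045,"y": -0.0014,"z": 0,"turn": 0},
    {"claw": 1,"x": 0,"y": 0,"z": 0.02,"turn": 0},
    {"claw": 1,"x": 0,"y": 0,"z": 0.02,"turn": 0},
    {"claw": 1,"x": 0,"y": 0,"z": 0.015,"turn": 0},
    {"claw": 1,"x": 0,"y": 0,"z": 0.01,"turn": 0},
    {"claw": 1,"x": 0,"y": 0,"z": 0,"turn": 0},
    {"claw": 1,"x": 0,"y": 0,"z": 0,"turn": 0},
  ],
)

```text
time: 21.4
tool_pos: [0.5708, -0.0072, 0.1965]
tcp_rot: [3.139, 0.114, 0.002]
wrist_force: [1.1, 0.2, -1.4]
width: 0.377
```

```bash
python3 shot.py C; python3 go.py .5702 -.0076 .1738 94.2; python3 - <<'E'
from h import *
c=np.load("scene_C.npy").mean(2)
print("cols 288..320")
for r in range(204,232):print(r,' '.join(f"{int(x):3d}" for x in c[r,288:321]))
p=bot.read_state()["tool_pos"]
print(np.round(proj("scene",[[.5752,-.0076,.1117]]),1),p[2]-.0828)
E
```

```text
t 21.8 pos [ 0.5704 -0.0072  0.1962] yawY -85.83 tilt [ 5.e-04 -0.e+00 -1.e+00] q6 1.44 F [ 0.7 -0.7 -2.1] w 0.38
turn -0.03 shift after turn [-0.0002  0.0004  0.0224]
cols 288..320
204 104 105 105 105 104 105 105 104 101  86  50  48  59  60  48  37  38  50  63  63  51  39  60  89 107 110 111 113 112 110 109 109 111
205 130 130 131 130 130 130 131 129 122  99  60  50  63  78  80  80  80  83  89  85  66  51  66  99 127 132 135 137 137 135 132 131 131
206 131 132 133 132 131 131 132 131 117  86  62  64  91 117 120 120 120 120 121 118  99  65  63  87 119 134 137 139 138 138 136 135 136
207 131 133 134 134 132 132 131 127 106  74  65  81 115 134 136 135 135 135 134 133 120  83  64  72 103 131 137 138 138 138 138 137 137
208 134 134 135 134 133 133 132 120  92  69  71  97 127 135 136 137 137 136 137 138 132 106  69  67  91 122 134 137 138 138 137 137 136
209 135 135 134 134 134 134 133 118  84  69  82 112 132 135 136 138 138 137 138 139 135 119  83  68  81 112 134 136 138 139 138 137 136
210 135 134 133 134 135 135 134 120  88  77 101 126 134 135 136 138 137 137 137 136 135 128 108  84  7
[... 2225 characters left out ...]
 138 131 129 118 106 121 118  93  69  65  66  65  64  64  64  63  65  65  71  88  98  91  78  77  79  77  76  76  82  90
228 152 152 146 135 131 128 115  97 111 119 106  81  73  69  67  66  66  65  65  67  73  91 106  97  84  75  71  74  76  76  76  82  90
229 152 151 143 133 130 127 114  88  92 110 112  91  86  82  78  76  74  73  76  85  99 110 104  90  80  72  69  72  76  75  76  82  89
230 152 148 138 131 129 127 115  88  78  88  96  92  92  91  89  87  86  86  90 103 120 117  91  79  74  70  69  71  76  76  76  82  87
231 152 146 135 130 129 127 113  84  72  74  78  82  85  90  93  93  92  92  95 101 106  96  79  72  70  69  69  72  76  75  76  79  81
[[304.5 216.3]] 0.11343792475100069
```

```bash
python3 - <<'E'
from ov import *
c=np.load("scene_C.npy")[:,:,::-1];g=lambda x:np.ascontiguousarray(np.clip((x/255)**.6*300,0,255).astype(np.uint8))
p=bot.read_state()["tool_pos"];z=p[2]-.0828
A=[((.5752,-.0076,4.17),[circ(.018,z+.0015),circ(.012,.1045)])]
b=(cv2.imread("pics/scene_b.png")/255.)**(1/.7)*255
d=np.ascontiguousarray(np.clip(np.abs(c-b).sum(2,keepdims=True).repeat(3,2)*1.5,0,255).astype(np.uint8))
cv2.imwrite("pics/o9.png",np.hstack([ov(g(c),"scene",[],(304,214),44,9),ov(d,"scene",A,(304,214),44,9)]))
E
```

```text
(no output)
```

View pics/o9.png

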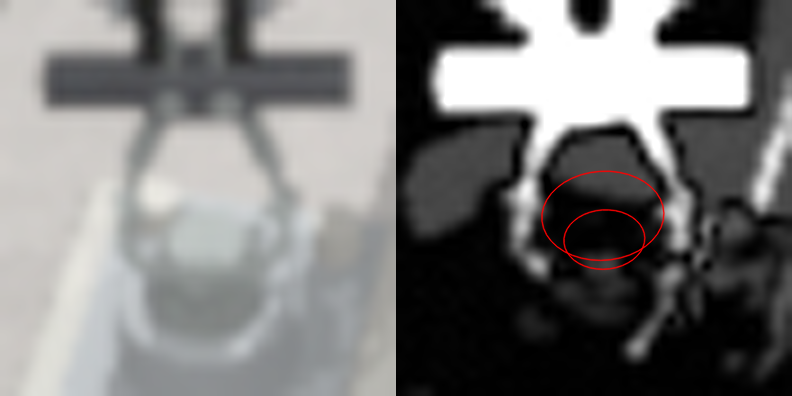

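The pictures now show the spread tips (rows about 213–215) and the circle of 18 mm radius about the axle just touching both limb insides, so y is centred. The ring front is faint against the axle. I lower in small steps and watch the force.

>>> jog_arm(
  plan=[
    {"claw": 1,"x": 0,"y": 0,"z": 0.003,"turn": 0},
    {"claw": 1,"x": 0,"y": 0,"z": 0.003,"turn": 0},
    {"claw": 1,"x": 0,"y": 0,"z": 0.003,"turn": 0},
    {"claw": 1,"x": 0,"y": 0,"z": 0.002,"turn": 0},
    {"claw": 1,"x": 0,"y": 0,"z": 0,"turn": 0},
  ],
)

```text
time: 22.42
tool_pos: [0.57, -0.0071, 0.1846]
tcp_rot: [-3.139, -0.114, 0.001]
wrist_force: [-0.4, 0.3, -1.3]
width: 0.379
```

>>> jog_arm(
  plan=[
    {"claw": 1,"x": 0,"y": 0,"z": 0.002,"turn": 0},
    {"claw": 1,"x": 0,"y": 0,"z": 0.002,"turn": 0},
    {"claw": 1,"x": 0,"y": 0,"z": 0,"turn": 0},
    {"claw": 1,"x": 0,"y": 0,"z": 0,"turn": 0},
  ],
)

```text
time: 22.92
tool_pos: [0.5702, -0.0072, 0.1809]
tcp_rot: [-3.14, -0.114, -0.0]
wrist_force: [-0.0, -0.3, -1.8]
width: 0.377
```

```bash
python3 go.py .5702 -.0076 .1738 94.2
```

```text
t 22.93 pos [ 0.5702 -0.0072  0.1809] yawY -85.83 tilt [ 0.  0. -1.] q6 1.44 F [-0.  -0.3 -1.8] w 0.377
turn -0.03 shift after turn [-0.0001  0.0004  0.0071]
```

>>> jog_arm(
  plan=[
    {"claw": 1,"x": 0,"y": 0,"z": 0.002,"turn": 0},
    {"claw": 1,"x": 0,"y": 0,"z": 0.002,"turn": 0},
    {"claw": 1,"x": 0,"y": 0,"z": 0,"turn": 0},
  ],
)

```text
time: 23.3
tool_pos: [0.57, -0.0072, 0.1766]
tcp_rot: [-3.139, -0.114, 0.001]
wrist_force: [1.0, -0.1, -2.0]
width: 0.38
```

>>> jog_arm(
  plan=[
    {"claw": 1,"x": 0,"y": 0,"z": 0.002,"turn": 0},
    {"claw": 1,"x": 0,"y": 0,"z": 0.001,"turn": 0},
    {"claw": 1,"x": 0,"y": 0,"z": 0,"turn": 0},
    {"claw": 1,"x": 0,"y": 0,"z": 0,"turn": 0},
  ],
)

```text
time: 23.8
tool_pos: [0.5703, -0.0072, 0.174]
tcp_rot: [3.14, 0.114, 0.0]
wrist_force: [-0.3, 0.2, -2.5]
width: 0.382
```

```bash
python3 go.py .5702 -.0076 .1738 94.2; python3 shot.py D; python3 go.py .5702 -.0076 .1738 94.2
```

```text
t 23.8 pos [ 0.5703 -0.0072  0.174 ] yawY -85.83 tilt [ 1.e-04  0.e+00 -1.e+00] q6 1.44 F [-0.3  0.2 -2.5] w 0.382
turn -0.03 shift after turn [-0.0001  0.0004  0.0002]
t 24.2 pos [ 0.5703 -0.0072  0.174 ] yawY -85.83 tilt [ 1.e-04  0.e+00 -1.e+00] q6 1.44 F [ 0.6  0.  -2. ] w 0.378
turn -0.03 shift after turn [-0.0001  0.0004  0.0002]
```

```bash
python3 - <<'E'
from h import *
b,d=np.load("scene_B.npy"),np.load("scene_D.npy")
# rigid image check: pliers bar/limb patch of B found in D vs robot-predicted shift
c,s=np.cos(.0728),np.sin(.0728);R=lambda p:[[p[0]+c*.0,p[1],p[2]-.0348]]
pb=proj("scene",R((.5658,-.0093,.2609)))[0];pd=proj("scene",R((.5703,-.0072,.174)))[0]
u,v=np.round(pb).astype(int);T=b[v-5:v+7,u-20:u+21].astype(np.float32)
r=cv2.matchTemplate(d[:, :].astype(np.float32),T,cv2.TM_CCOEFF_NORMED);_,m,_,l=cv2.minMaxLoc(r)
print("pred shift",np.round(pd-pb,1),"found",(l[0]-(u-20),l[1]-(v-5)),round(m,2))
print(bot.finish_job())
E
```

```text
pred shift [ 2.1 25.5] found (np.int64(2), np.int64(26)) 0.89
the job is handed in; nothing more can be done
None
```

The carrier is seated on the mixer and released. The spreading pliers are squeezed and upright, with the open ring at groove height round the axle. The job is handed in at about 24 s.

- **Carrier:** it went down over the axle and both pegs without catching. It touched the housing at the expected height with about 5 N, and afterwards both camera views showed it flat and in place.
- **Pliers:** they were lifted straight out of the rest, gripped at 50 N. The ring measured about 57–58 mm across in the picture, which fits fully spread.
- **Ring at the groove:** it slid down with no change in force beyond noise. The wrist reads only about 2 N, roughly the weight of the pliers. The computed ring height is 91 mm, the groove's middle. The pliers' position in the last picture agreed with the robot's own reading to within 0.5 px.

Checks that disagreed or stayed open:
- **Gripper opening:** it reads 0.38 (about 32 mm), not the 29 mm expected at the stop. That the pliers are at their stop rests on the ring's width in the picture and on the opening barely changing between 40 and 50 N.
- **Ring position:** in the images the ring's centre sat about 5 mm closer to the tool axis than the nominal 10.4 mm. I followed the images.
- **Ring centring:** the front of the ring was too faint against the axle to measure. Centring along that direction rests on the earlier fit and the contact-free descent, so it is good to about 1–2 mm.

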